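# Unlock the specimen box by its two dials and draw the bolt

### The job

Unlock the white specimen box: turn its left dial to 3 and its right dial to 7, slowly, feeling near the digit for the spot where the inner catch drops in and the dial stops, and do not strain the dial once it has stopped. Then draw the bolt by its upright grip all the way to the left so that it is out of the lid's eye, and let go. Do not force a bolt that is still held, and leave the other things on and around the box where they are.

Things in the scene. Friction and masses are not known exactly. Their poses are not given: they have to be found in the camera images.
- box: white steel specimen box, fixed: 270 mm (its x) x 280 mm (its y), deck top 70 mm above the worktop. Origin: centre of its underside, z up; its -x side with the metal lock deck faces the robot, +y is left as the robot sees it. Dial axes at x -75 mm, y +55 (left) and -55 mm (right). The lid is a slab 15 mm high on the deck from x +44 to +132 mm
- dial_l (a joint): left dial's angle: 0 when the knob's nose is at the engraved 0, growing clockwise seen from above; digit n is at n x 0.6283 rad. Engraved digits 0 to 9 ring the dial 38 mm from its axis, 0 at the box's +x side (farthest from the robot), rising clockwise. It turns endlessly with light friction (about 0.06 N m)
- knob_l: left dial's black wing knob: bar 12 mm wide, 40 mm long, plus a narrower nose (8 mm long, 6 mm wide, 9 mm lower, white line on top) at one end. Origin on the dial's axis at deck level, z up, x along the bar to the nose. The bar reaches 5 to 36 mm above the deck, over a 54 mm grey disc 5 mm high. Pinch its 12 mm width from above
- dial_r (a joint): right dial's angle: 0 when the knob's nose is at the engraved 0, growing clockwise seen from above; digit n is at n x 0.6283 rad. Engraved digits 0 to 9 ring the dial 38 mm from its axis, 0 at the box's +x side (farthest from the robot), rising clockwise. It turns endlessly with light friction (about 0.06 N m)
- knob_r: right dial's black wing knob: bar 12 mm wide, 40 mm long, plus a narrower nose (8 mm long, 6 mm wide, 9 mm lower, white line on top) at one end. Origin on the dial's axis at deck level, z up, x along the bar to the nose. The bar reaches 5 to 36 mm above the deck, over a 54 mm grey disc 5 mm high. Pinch its 12 mm width from above
- bolt (a joint): travel of the bolt (m): 0 home (locked), 0.035 fully drawn, at a dead stop; it slides along the box's +y (to the left) with about 3 N of friction. Until both catches have dropped it is blocked after 1 to 3 mm
- bolt_bar: the bolt with its upright grip post (16 mm along the box's x, 14 mm along y, top 48 mm above the deck). Origin on the deck below the post, axes parallel to the box's. The 10 mm round bolt runs 10 mm above the deck, from 95 mm on the post's -y side to 100 mm on its +y side, in two guides 18 mm high, 50 mm to the -y and 90 mm to the +y side of the post's home
- bolt_grip (a point): point in the bolt's grip post, on its centre line, 40 mm above the deck (8 mm below its top): the height to pinch it
- bolt_nose (a point): end of the bolt on the -y side, 10 mm above the deck; when home it stands 20 mm beyond the eye
- lid_eye (a point): centre of the steel eye on the lid's tongue (22 mm wide, top 20 mm above the deck) through which the bolt passes when locked
- works: lock works, hidden under the deck at the box's origin. Each dial's unseen gate lies 0.12 to 0.3 rad to one side of its code digit (left 3, right 7). Turned slowly (under 0.5 rad/s) onto it, the dial's spring catch drops in with a slight pull; 0.045 rad past the gate the dial stops: resistance then climbs about 0.1 N m per 0.02 rad (damage from about 0.4 N m). It stays caught when let go
- tube_rack: grey rack with sample tubes, 150 x 66 x 57 mm, beside the box on its left; origin under its centre
- tip_box: white box with clear lid, 120 x 80 x 67 mm, beside the box on its right; origin under its centre
- specimen_jar: small jar, 42 mm wide, 50 mm high, standing on the lid; origin under its centre
- vial: amber vial, 24 mm wide, 48 mm high, standing on the lid; origin under its centre
- spray_bottle: white spray bottle, 80 mm wide, 220 mm high, at the far left; origin under its centre
- beaker: glass beaker, 76 mm wide, 95 mm high, at the left; origin under its centre
- reagent_bottle: amber bottle, 76 mm wide, 160 mm high, at the right; origin under its centre

How it is judged:
On the way:
1. both dials stand at the code (left at 3, right at 7, each within 0.37 rad) while the bolt is still home (drawn less than 6 mm) (value of joint dial_l between 1.515 and 2.255 rad and value of joint dial_r between 4.028 and 4.768 rad and value of joint bolt below 0.006 m), for 0.2 s.
At the end, for the whole second after the job is handed in: the bolt is drawn to the left by more than 30 of its 35 mm, out of the lid's eye and at rest, with the left dial at 3 and the right dial at 7 (each within 0.37 rad of the digit) (value of joint bolt above 0.03 m and velocity of joint bolt below 0.005 m/s and y of bolt_nose in the frame of lid_eye above 0.006 m and value of joint dial_l between 1.515 and 2.255 rad and value of joint dial_r between 4.028 and 4.768 rad); the robot touches nothing.
It fails at once if a dial is strained: its wheel bears on the inner catch with more than 14 N, 30 mm from the axis (about 0.4 N m) (contact force between any of knob_l, knob_r and works above 14 N).
It fails at once if the bolt is forced against the inner catches with more than 25 N (contact force between bolt_bar and works above 25 N).
It fails at once if a bystander is moved by more than 20 mm (distance of any of tube_rack, tip_box, specimen_jar, vial, spray_bottle, beaker, reagent_bottle from where it was at the start of the episode above 0.02 m).
It also fails if it takes over 72 s, if anything falls off the work surface, if the arm or the gripper's body presses on something with over 40 N, if the wrist force passes 120 N, or if a joint passes its speed limit or range.

### The arm

A 6-joint arm with a two-finger parallel gripper is mounted at the origin on the work surface. World frame = base frame: x ahead of the robot, y to its left, z up, the work surface at z = 0. Lengths are in m, angles in rad, forces in N, time in s.
With the tool pointing down it reaches from about 0.325 to 0.775 m from the base axis. Payload 5.5 kg.
Tool frame: the origin (TCP) lies between the finger pads; the fingertips stand 8 mm ahead of it and the grasp point (between the pads) lies 11 mm behind it (tcp_to_tips is the distance from the TCP to the fingertips, in m); z points along the fingers, y is the direction in which the jaws open and shut (so a half turn about z gives the same grasp; the last joint's range is limited). The gripper opens to 88 mm and grips with 3 to 60 N. Pads are 20 mm wide; open, the fingers measure 115 mm over their backs; the gripper's body (75 mm by 178 mm) begins 61 mm behind the grasp point.
Start: joints at [1.134, 0.091, 1.231, -0, 1.82, -0.057], TCP at [0.222, 0.557, 0.196] pointing down, gripper open.
Joint ranges: [-2.87, 2.87], [-0.86, 2.18], [0.17, 2.46], [-1.51, 4.65], [0.06, 2.69], [-2.65, 2.65]. Speed limits (rad/s): [2.57, 2.57, 3.01, 3.14, 3.14, 3.14].

### API

Orientations are given as a unit quaternion [w, x, y, z].
In Python, from bench import * gives the robot as it stands. Calls block until the motion is done:
- move_to(position, orientation): joint-space move of the TCP to a pose.
- move_l(position, speed=0.15, orientation=None): straight line of the TCP; orientation=None keeps the orientation; speed is the mean speed in m/s.
- movej(angles): joint-space move.
- gripper_open() and close(): open the fingers fully, or close them until they stop; the grip force is fixed at half the most.
- hold(seconds).
- inverse_kinematics(position, orientation): joint angles nearest the present ones, or None.
- state(): the state.
- get_image(name): name is "scene" or "top" or "wrist"; returns a dict with "frame" (400x640x3 uint8, blue, green, red), "depth" (400x640 float32, m along the optical axis (not along the pixel's ray), 0 where there is no reading), "camera_matrix" (3x3 intrinsics, pixels), "view" (4x4, takes a point from world to camera coordinates). Camera axes: x right, y up, looking along -z (the intrinsics and any distortion apply to the point x, -y, -z); pixel columns grow to the right and rows downward; lengths in m; the calibration is good to about 2 mm. A picture is of the moment at which its call begins.
A pose or a line that the arm cannot do raises IKError and nothing moves.
- job_done(): hands the job in, once; it reports no verdict.
The state is a dict: "time": time; "joint_pos": joint angles; "dq": joint speeds; "joint_torque": joint torques, N m; "ee_pos": TCP position; "ee_rot": TCP orientation; "ft_force": force on the tool from outside, world axes, zero at the start; "moment": the same for the moment, N m; "finger_gap": finger opening in m.
Only numpy, scipy, OpenCV 4.12 (cv2) and the standard library are available. Lean on these libraries where they do the work, as an engineer would, in place of code of your own. Each camera call takes 0.05 s, during which the arm holds its last target.

## Working session

There is one attempt and no reset: what is moved stays moved. The work goes in short steps, each a Python script; the robot and the scene stay as the last script left them, time stands still between calls to the robot, and variables do not carry over. Pictures are saved under pics/ and viewed, and the job is handed in when it is done.

```bash
ls; mkdir -p pics; python3 - <<'E'
from bench import *
import cv2
for n in ("scene","top"):
    d=get_image(n); cv2.imwrite(f"pics/{n}0.png",d["frame"])
    import numpy as np; np.savez(f"{n}0.npz",**d)
    print(n,d["camera_matrix"],d["view"])
s=state();print(s)
E
```

```text
pics
scene [[370.48255818   0.         318.37046222]
 [  0.         370.48255818 200.93183841]
 [  0.           0.           1.        ]] [[-0.11096496  0.99372514 -0.01404029  0.03553354]
 [-0.67818705 -0.06538816  0.73197454  0.30726216]
 [ 0.72646343  0.09074547  0.68118731 -1.52747048]
 [ 0.          0.          0.          1.        ]]
top [[442.97695858   0.         325.81764738]
 [  0.         442.97695858 205.42311985]
 [  0.           0.           1.        ]] [[ 2.57273183e-02 -9.99668044e-01  1.38066169e-03 -2.56667346e-02]
 [ 9.97053084e-01  2.57598205e-02  7.22604932e-02 -5.69333164e-01]
 [-7.22720715e-02 -4.82475711e-04  9.97384838e-01 -1.45376321e+00]
 [ 0.00000000e+00  0.00000000e+00  0.00000000e+00  1.00000000e+00]]
{'time': 0.1, 'joint_pos': array([ 1.13427707e+00,  9.17773655e-02,  1.23175907e+00, -1.46489266e-05,
        1.81980073e+00, -5.67070320e-02]), 'dq': array([-0.00054486, -0.00125137, -0.00466184,  0.00041707, -0.00281809,
       -0.00085482]), 'joint_torque': array([ 4.33437119e-03, -4.47853911e+01, -4.07571387e+01,  6.99705002e-02,
        2.83653557e-02, -1.59532447e-04]), 'ee_pos': array([0.22232535, 0.55695161, 0.19462732]), 'ee_rot': array([-2.06050655e-04,  1.88768392e-01,  9.82021249e-01, -8.47598932e-04]), 'ft_force': array([ 0.49919823,  0.74338392, -0.00616525]), 'moment': array([-0.00068339, -0.01971549,  0.0118068 ]), 'finger_gap': 0.08790300604795727}
```

View pics/top0.png

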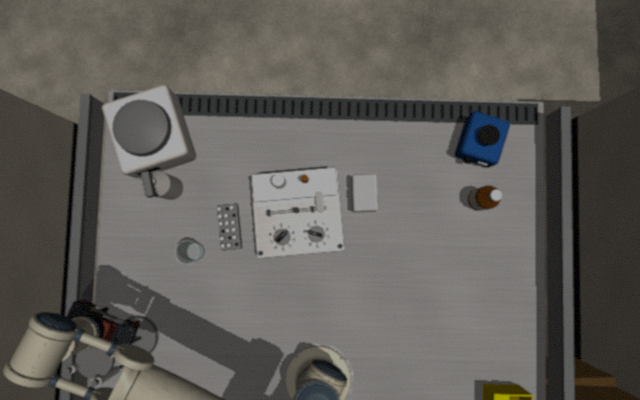

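View pics/scene0.png

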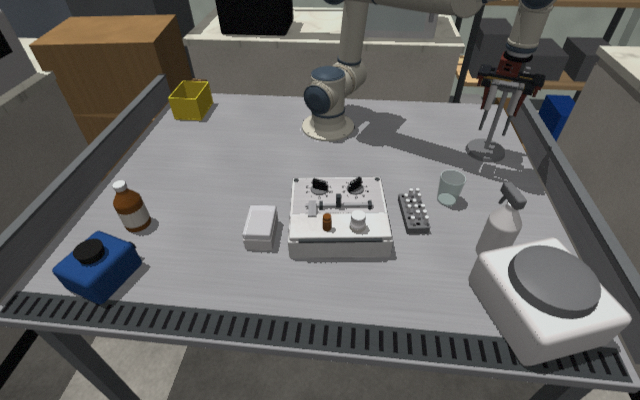

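The box sits at about (298,212) in the top view, with the dials at about (282,236) and (316,234). I'll enlarge that region and measure it.

```bash
cat > h.py <<'E'
import numpy as np, cv2
from scipy.spatial.transform import Rotation as R
def px2w(d,u,v,z):
    K=d["camera_matrix"];V=d["view"]
    r=np.array([(u-K[0,2])/K[0,0],-(v-K[1,2])/K[1,1],-1.])
    Rt=V[:3,:3].T; c=-Rt@V[:3,3]; w=Rt@r
    return c+w*(z-c[2])/w[2]
def w2px(d,p):
    K=d["camera_matrix"];V=d["view"]; q=V[:3,:3]@np.asarray(p)+V[:3,3]
    return np.array([K[0,2]+K[0,0]*q[0]/-q[2], K[1,2]-K[1,1]*q[1]/-q[2]])
def depthw(d,u,v):
    K=d["camera_matrix"];V=d["view"];z=d["depth"][v,u]
    q=np.array([(u-K[0,2])/K[0,0]*z,-(v-K[1,2])/K[1,1]*z,-z])
    return V[:3,:3].T@(q-V[:3,3])
def quat(yaw):  # tool down; tool y axis (jaw) along world angle yaw
    y=np.array([np.cos(yaw),np.sin(yaw),0]);z=np.array([0,0,-1.]);x=np.cross(y,z)
    q=R.from_matrix(np.c_[x,y,z]).as_quat(); return [q[3],q[0],q[1],q[2]]
E
python3 - <<'E'
from h import *
d=np.load("top0.npz")
c=d["frame"][155:270,205:390]; cv2.imwrite("pics/top0c.png",cv2.resize(c,None,fx=4.3,fy=4.3,interpolation=cv2.INTER_CUBIC))
for n,u,v,z in (("corner nearL",257,257,.07),("nearR",344,251,.07),("dl",282,236,.1),("dr",316,234,.1)): print(n,px2w(d,u,v,z),depthw(d,u,v))
E
```

```text
corner nearL [0.39570506 0.20413598 0.07      ] [0.39578184 0.20389065 0.0716154 ]
nearR [ 0.42186894 -0.07279593  0.07      ] [ 0.41986274 -0.07575828  0.00110043]
dl [0.46450471 0.12372459 0.1       ] [0.46449877 0.12308393 0.10658145]
dr [0.47349595 0.0174266  0.1       ] [0.47347353 0.0173629  0.10304315]
```

View pics/top0c.png

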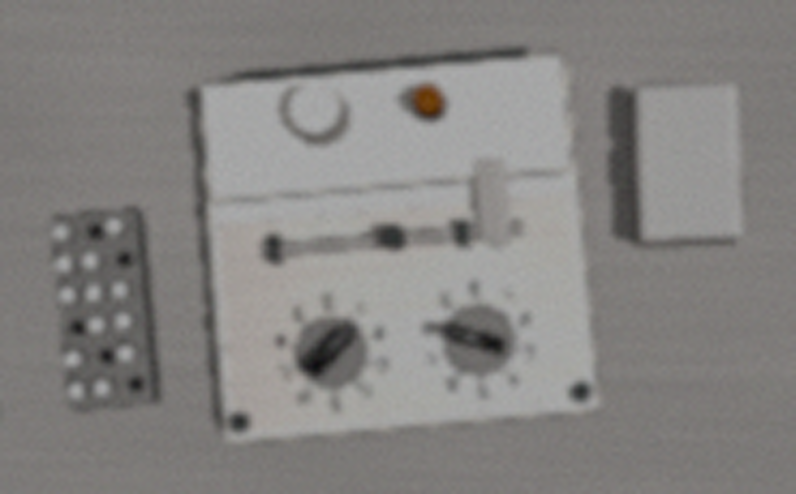

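```bash
python3 - <<'E'
from bench import *
from h import *
for y in (1.66,-1.48):
    print(inverse_kinematics([0.46,0.07,0.33],quat(y)))
move_to([0.46,0.07,0.33],quat(1.66))
d=get_image("wrist"); np.savez("w1.npz",**d); cv2.imwrite("pics/w1.png",cv2.resize(d["frame"],None,fx=1.25,fy=1.25))
print(state()["time"],state()["joint_pos"]); print(d["camera_matrix"],d["view"])
E
```

```text
[ 7.78783313e-02 -1.95090064e-01  1.26422593e+00 -4.44089210e-16
  2.07245679e+00 -1.58212167e+00]
[ 7.78783313e-02 -1.95090064e-01  1.26422593e+00 -4.44089210e-16
  2.07245679e+00  1.55787833e+00]
2.1583 [ 7.90980536e-02 -1.94639061e-01  1.26448340e+00  1.60345587e-04
  2.07237193e+00 -1.58184364e+00]
[[318.99066061   0.         317.07966621]
 [  0.         318.99066061 204.76110868]
 [  0.           0.           1.        ]] [[-8.95399609e-02  9.95983146e-01 -4.09273483e-04 -2.87105424e-02]
 [-9.64624388e-01 -8.68230622e-02 -2.48920764e-01  5.13262486e-01]
 [-2.47956420e-01 -2.18935603e-02  9.68523766e-01 -4.03511794e-01]
 [ 0.00000000e+00  0.00000000e+00  0.00000000e+00  1.00000000e+00]]
```

View pics/w1.png

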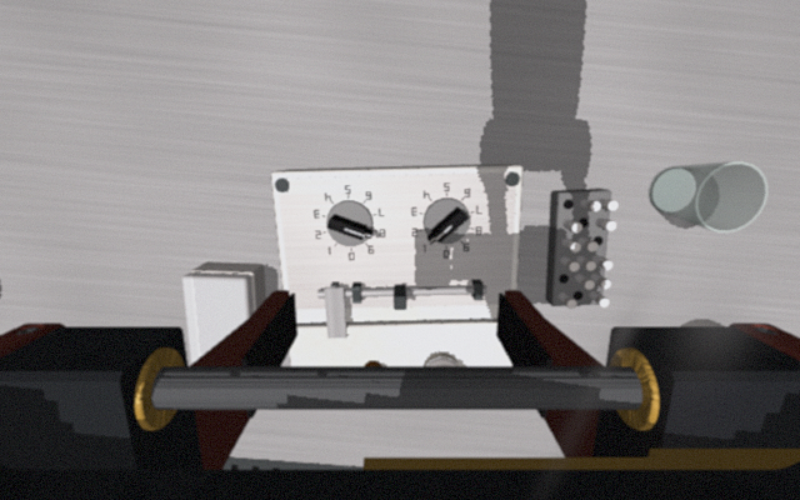

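```bash
python3 - <<'E'
from h import *
d=np.load("w1.npz")
c=d["frame"][125:275,210:425]; cv2.imwrite("pics/w1c.png",cv2.resize(c,None,fx=3.7,fy=3.7,interpolation=cv2.INTER_CUBIC))
E
```

```text
(no output)
```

View pics/w1c.png

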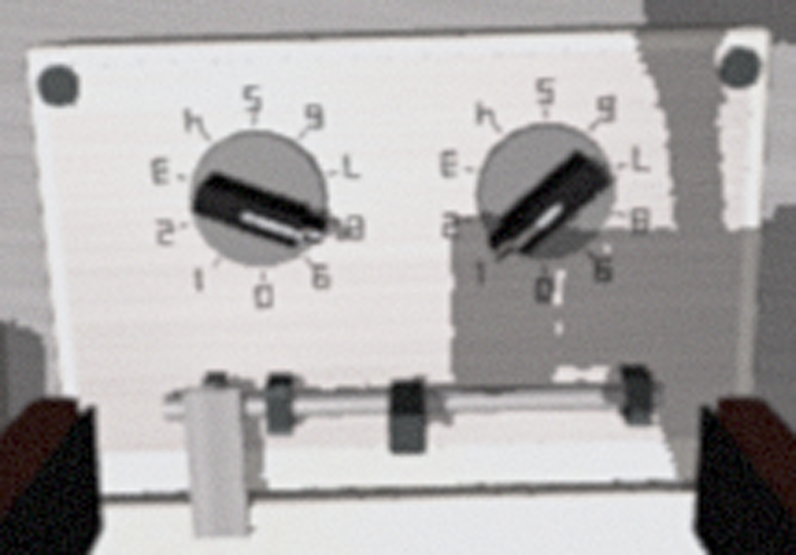

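```bash
python3 - <<'E'
from h import *
from scipy.optimize import least_squares
d=np.load("w1.npz")
f=lambda x,y:(210-.36+x/3.7,125-.36+y/3.7)
L=px2w(d,*f(546,191),.075);Rr=px2w(d,*f(259,197.5),.075)
nL=px2w(d,*f(770,28),.07);nR=px2w(d,*f(27,46),.07)
print(L,Rr,np.linalg.norm(L-Rr),"exp .110");print(nL,nR,np.linalg.norm(nL-nR),"exp .28")
mod=np.array([[-.075,.055],[-.075,-.055],[-.135,.14],[-.135,-.14]]);m=np.array([L,Rr,nL,nR])[:,:2]
def tr(p,q): c,s=np.cos(p[2]),np.sin(p[2]); return q@np.array([[c,s],[-s,c]])+p[:2]
s=least_squares(lambda p:((tr(p,mod)-m)*np.array([[2],[2],[1],[1]])).ravel(),[.54,.07,.09]);p=s.x;print(p,tr(p,mod)-m)
np.save("box.npy",p)
c=cv2.resize(d["frame"],None,fx=4,fy=4,interpolation=cv2.INTER_CUBIC)
def kn(cx,cy,a,z,pts):
    a=-a; q=np.array(pts)@np.array([[np.cos(a),np.sin(a)],[-np.sin(a),np.cos(a)]])+[cx,cy]
    w=tr(p,q); return np.array([w2px(d,[*k,.07+z])*4+1.5 for k in w]).astype(int)
bar=[[-.02,-.006],[.02,-.006],[.02,.006],[-.02,.006]];nose=[[.02,-.003],[.028,-.003],[.028,.003],[.02,.003]]
for cy,a,col in ((.055,1.25*.6283,(0,255,0)),(-.055,8.1*.6283,(0,255,0))):
    cv2.polylines(c,[kn(-.075,cy,a,.036,bar)],True,col,1); cv2.polylines(c,[kn(-.075,cy,a,.027,nose)],True,(0,0,255),1)
    for n in range(10): cv2.circle(c,tuple(int(t) for t in kn(-.075,cy,n*.6283,0,[[.038,0]])[0]),3,(255,0,0),-1)
cv2.imwrite("pics/w1o.png",c[140*4:205*4,240*4:390*4])
E
```

```text
[0.45986087 0.12674193 0.075     ] [0.47210445 0.01846656 0.075     ] 0.10896541115623079 exp .110
[0.39261175 0.20277795 0.07      ] [ 0.42383291 -0.07149149  0.07      ] 0.27604073440862115 exp .28
[0.5408696  0.08107602 0.11362341] [[ 0.0002565   0.00047601]
 [ 0.00048461 -0.00053932]
 [-0.00174471  0.00208914]
 [-0.00121973 -0.00183592]]
```

View pics/w1o.png

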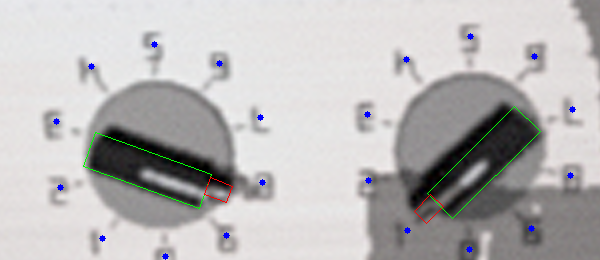

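The digits match the model to within 2 mm. The knob angles still need a closer look.

```bash
python3 - <<'E'
from bench import *
from h import *
move_l([0.49,0.075,0.25],0.2,quat(1.684))
d=get_image("wrist"); np.savez("w2.npz",**d)
print(state()["time"],depthw(d,320,200))
f=d["frame"]; cv2.imwrite("pics/w2.png",cv2.resize(f[40:290,170:470],None,fx=2.6,fy=2.4*2.6/2.4,interpolation=cv2.INTER_CUBIC)[:600])
E
```

```text
2.7833 [0.51074181 0.08079822 0.06970542]
```

View pics/w2.png

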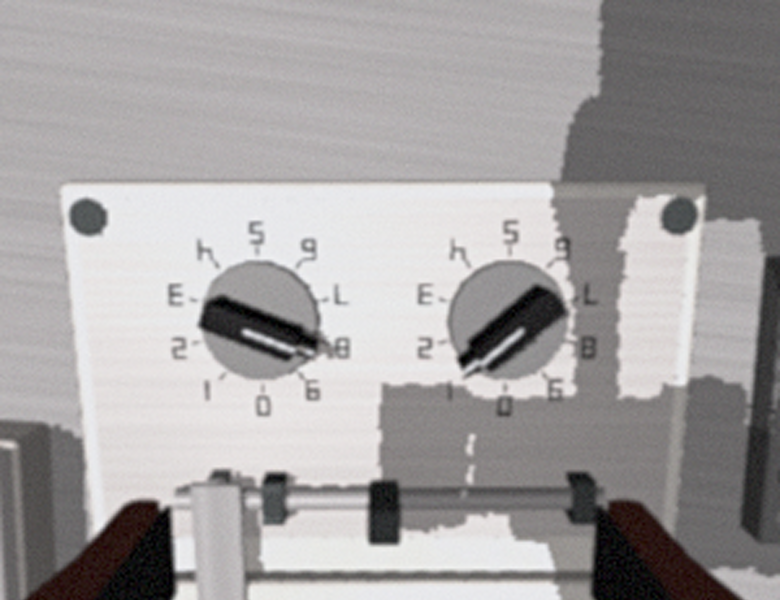

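The lines on the knob tops are clear now: the left nose points at about 1.3 and the right at about 8.3. I'll overlay the model to refine both.

```bash
cat >> h.py <<'E'
mod=np.array([[-.075,.055],[-.075,-.055],[-.135,.14],[-.135,-.14]])
def tr(p,q): c,s=np.cos(p[2]),np.sin(p[2]); return np.atleast_2d(q)@np.array([[c,s],[-s,c]])+p[:2]
def overlay(d,p,al,ar,S=4):
    c=cv2.resize(d["frame"],None,fx=S,fy=S,interpolation=cv2.INTER_CUBIC)
    def kn(cx,cy,a,z,pts):
        a=-a; q=np.array(pts)@np.array([[np.cos(a),np.sin(a)],[-np.sin(a),np.cos(a)]])+[cx,cy]
        return np.array([w2px(d,[*k,.07+z])*S+S/2-.5 for k in tr(p,q)]).astype(int)
    bar=[[-.02,-.006],[.02,-.006],[.02,.006],[-.02,.006]];nose=[[.02,-.003],[.028,-.003],[.028,.003],[.02,.003]]
    for cy,a in ((.055,al),(-.055,ar)):
        cv2.polylines(c,[kn(-.075,cy,a,.036,bar)],True,(0,255,0),1); cv2.polylines(c,[kn(-.075,cy,a,.027,nose)],True,(0,0,255),1)
        cv2.polylines(c,[kn(-.075,cy,a,.005,[[.027*np.cos(t),.027*np.sin(t)] for t in np.linspace(0,6.28,40)])],True,(255,0,255),1)
        for n in range(10): cv2.circle(c,tuple(int(t) for t in kn(-.075,cy,n*.6283,0,[[.038,0]])[0]),3,(255,0,0),-1)
    return c
E
python3 - <<'E'
from h import *
from scipy.optimize import least_squares
d=np.load("w2.npz")
f=lambda x,y:(170-.31+x/2.6,40-.31+y/2.6)
L=px2w(d,*f(506.5,320),.075);Rr=px2w(d,*f(259.5,320),.075)
nL=px2w(d,*f(706,187),.07);nR=px2w(d,*f(62,184),.07)
m=np.array([L,Rr,nL,nR])[:,:2]; print(m, np.linalg.norm(L-Rr))
s=least_squares(lambda p:((tr(p,mod)-m)*np.array([[2],[2],[1],[1]])).ravel(),[.54,.07,.09]);p=s.x;print(p,tr(p,mod)-m)
np.save("box.npy",p)
# nose/lines: tip of the white line at nose height
for n,t,z,c in (("L",(465,375),.097,L),("R",(314,354),.097,Rr),("Lbar",(523,330),.106,L),("Rbar",(244,332),.106,Rr)):
    w=px2w(d,*f(*t),z); r=tr([0,0,-p[2]],w[:2]-tr(p,mod[0 if n[0]=="L" else 1])[0])[0]; print(n,np.linalg.norm(r),(-np.arctan2(r[1],r[0]))%6.2832/.6283)
c=overlay(d,p,1.2*.6283,8.3*.6283); cv2.imwrite("pics/w2o.png",c[120*4:205*4,225*4:400*4])
E
```

```text
[[ 0.46032662  0.12601008]
 [ 0.47258675  0.01831036]
 [ 0.39498604  0.20307215]
 [ 0.42488538 -0.07068137]] 0.10839530057001796
[0.54162573 0.08052643 0.11009787] [[ 0.00071006  0.00094267]
 [ 0.00053624 -0.00069159]
 [-0.00292551  0.00177342]
 [-0.00205968 -0.00277775]]
L 0.02843547101568822 1.288909578581422
R 0.028440116571970212 8.128238033165854
Lbar 0.0014631552326539571 6.870401094386549
Rbar 0.0012061632942304988 1.656933320526873
```

View pics/w2o.png

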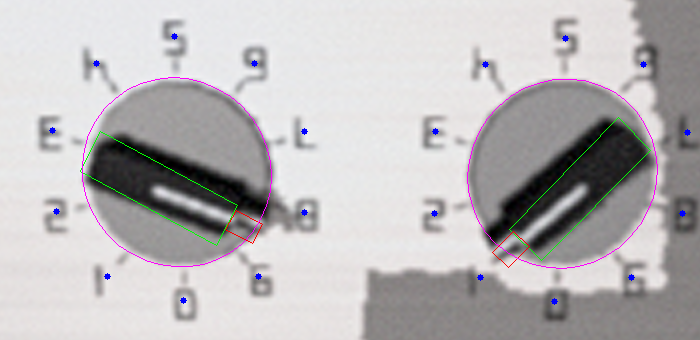

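```bash
python3 - <<'E'
from h import *
d=np.load("w2.npz");p=np.load("box.npy")
f=lambda x,y:(170-.31+x/2.6,40-.31+y/2.6)
d0=np.load("top0.npz");f0=lambda x,y:(205-.38+x/4.3,155-.38+y/4.3)
def b(w): return tr([0,0,-p[2]],w[:2]-p[:2])[0]
print("post top",b(px2w(d,*f(383,489),.118)), b(px2w(d0,*f0(392,236),.118)))
print("post base-edge/ top-edge",b(px2w(d,*f(383,481),.118)),b(px2w(d,*f(383,540),.118)))
print("bolt near rod",b(px2w(d,*f(330,497),.08)),"guides",b(px2w(d,*f(275,485),.088)),b(px2w(d,*f(580,482),.088)),b(px2w(d0,*f0(272,242),.088)),b(px2w(d0,*f0(462,231),.088)))
print("tongue",b(px2w(d0,*f0(492,200),.09)), "dials from top",px2w(d0,*f0(331,352),.075),px2w(d0,*f0(479,340),.075),tr(p,mod[:2]))
for x,y in((383,500),(383,530),(383,520)):
    u,v=map(int,np.round(f(x,y)));w=depthw(d,u,v);print(w,b(w))
c=cv2.resize(d["frame"][215:275,220:420],None,fx=4,fy=4,interpolation=cv2.INTER_CUBIC);cv2.imwrite("pics/w2b.png",c)
E
```

```text
post top [-0.01203892  0.00018143] [0.00612574 0.00069229]
post base-edge/ top-edge [-0.01546222  0.00017076] [0.01019841 0.00025076]
bolt near rod [ 0.00464734 -0.02402526] guides [-0.0036794  -0.04790694] [-0.00553849  0.0877951 ] [0.01121364 0.09108382] [ 0.00751998 -0.04925607]
tongue [ 0.02837036 -0.0732459 ] dials from top [0.46296659 0.12739317 0.075     ] [0.47466873 0.01792796 0.075     ] [[0.46103668 0.12695275]
 [0.47312299 0.01761877]]
[0.53865579 0.08040157 0.10562956] [-0.00296568  0.00020222]
[0.54816162 0.08149184 0.11726107] [0.00660239 0.00024144]
[0.54348518 0.08096039 0.11759964] [0.00189587 0.00022703]
```

View pics/w2b.png

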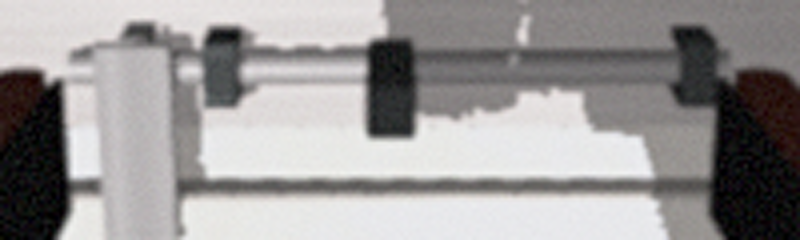

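```bash
python3 - <<'E'
from bench import *
from h import *
p=np.load("box.npy"); a=1.27*.6283; yaw=p[2]-a+np.pi/2
c=[.4617,.127]
move_to([*c,.16],quat(yaw)); s=state();print(s["time"],s["joint_pos"])
q=s["joint_pos"].copy()
for dq in (.02,.1):
    t=state()["time"]; q[5]+=dq; movej(q); s=state();print(dq,s["time"]-t,s["joint_pos"][5]-q[5],s["moment"])
    t=state()["time"]; q[5]-=dq; movej(q); s=state();print(dq,s["time"]-t,s["joint_pos"][5]-q[5],s["moment"])
move_l([*c,.088],.1,quat(yaw)); s=state();print(s["time"],s["ft_force"],s["moment"],s["ee_pos"])
E
```

```text
3.6583 [ 1.97164787e-01 -2.42006940e-01  1.60731634e+00 -1.49151473e-04
  1.77361386e+00 -6.87331596e-01]
0.02 0.25 -0.0006529058188380343 [-0.01708866  0.05315568 -0.01041087]
0.02 0.24999999999999956 -8.247695582852543e-05 [-0.02572565  0.02168742  0.01249194]
0.1 0.25 -0.0024297893716387353 [-0.02010055  0.0389906  -0.02924124]
0.1 0.25 0.0007608319880080261 [-0.04843745  0.02899634 -0.01237509]
5.5417 [-0.67697763 -0.62627445  0.98083713] [0.00618896 0.03004677 0.01306173] [0.4620847  0.12706303 0.0887291 ]
```

```bash
python3 - <<'E'
from bench import *
from h import *
close(); hold(.2); s=state();print(s["time"],s["ft_force"],s["moment"],s["ee_pos"],s["finger_gap"])
d=get_image("wrist"); np.savez("w3.npz",**d)
cv2.imwrite("pics/w3.png",cv2.resize(d["frame"],None,fx=1.25,fy=1.25))
E
```

```text
7.0833 [-0.1322324  -0.48602824  0.19808097] [ 0.00568027 -0.06653127  0.03273995] [0.46170587 0.1269909  0.08801514] 6.567221962948882e-05
```

View pics/w3.png

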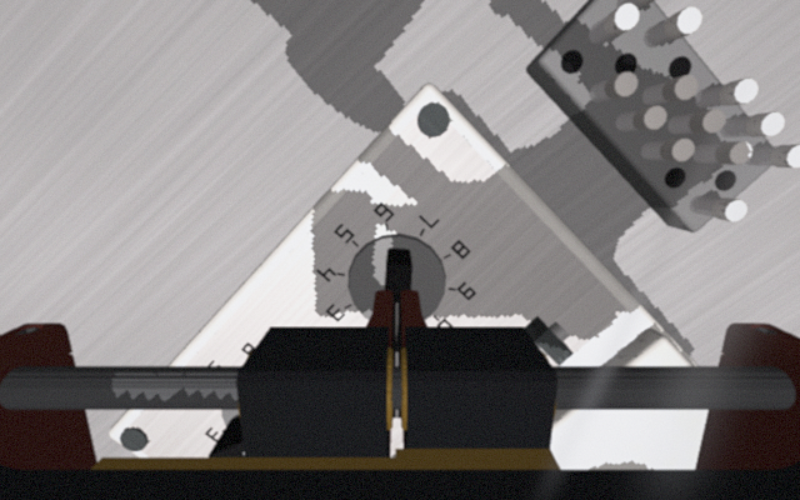

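```bash
python3 - <<'E'
from h import *
d=np.load("w3.npz")
for z in (.07,.075,.08,.088,.106,.12): print(z,w2px(d,[.4617,.127,z])*1.25)
for u,v in((318,215),(318,205),(340,215),(310,240),(324,250),(318,240),(318,262)): print(u*1.25,v*1.25,depthw(d,u,v))
cv2.imwrite("pics/w3c.png",cv2.resize(d["frame"][170:300,240:400],None,fx=4.5,fy=4.5,interpolation=cv2.INTER_CUBIC))
E
```

```text
0.07 [396.60990294 281.65742323]
0.075 [396.60328292 284.59133898]
0.08 [396.5963541  287.66211112]
0.088 [396.58456968 292.88483546]
0.106 [396.55439513 306.25785043]
0.12 [396.52661926 318.56779566]
397.5 268.75 [0.44827494 0.1385816  0.10551144]
397.5 256.25 [0.44610642 0.14038331 0.09409409]
425.0 268.75 [0.46436016 0.14417104 0.07518963]
387.5 300.0 [0.45083557 0.13127805 0.1272488 ]
405.0 312.5 [0.45487048 0.1366493  0.14081607]
397.5 300.0 [0.45408911 0.13377223 0.124796  ]
397.5 327.5 [0.45759469 0.13086353 0.14117389]
```

View pics/w3c.png

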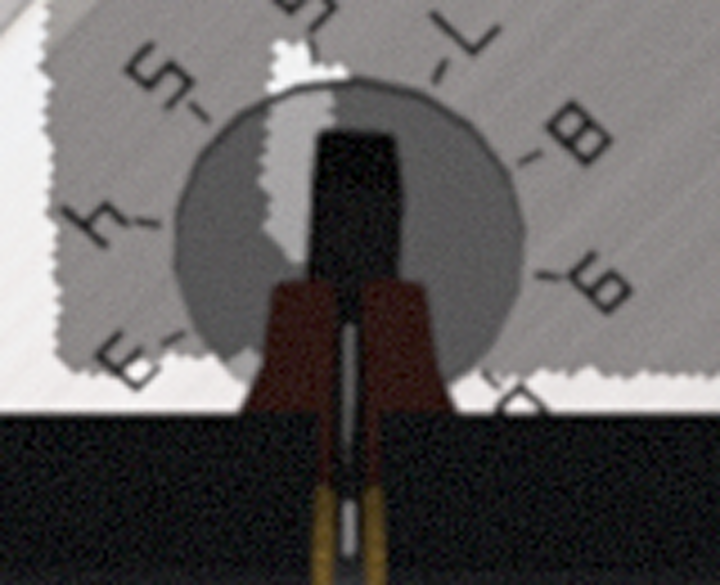

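```bash
python3 - <<'E'
from h import *
d=np.load("w3.npz")
for u in (303,310,314,318,324,330):
    print(u,[ (v,*np.round(depthw(d,u,v)*1000).astype(int)) for v in range(226,264,4)])
E
```

```text
303 [(226, np.int64(455), np.int64(120), np.int64(74)), (230, np.int64(457), np.int64(118), np.int64(74)), (234, np.int64(448), np.int64(128), np.int64(119)), (238, np.int64(448), np.int64(129), np.int64(126)), (242, np.int64(448), np.int64(129), np.int64(132)), (246, np.int64(448), np.int64(129), np.int64(137)), (250, np.int64(449), np.int64(129), np.int64(139)), (254, np.int64(449), np.int64(129), np.int64(145)), (258, np.int64(449), np.int64(129), np.int64(149)), (262, np.int64(434), np.int64(145), np.int64(201))]
310 [(226, np.int64(450), np.int64(131), np.int64(106)), (230, np.int64(452), np.int64(130), np.int64(106)), (234, np.int64(451), np.int64(131), np.int64(119)), (238, np.int64(451), np.int64(131), np.int64(124)), (242, np.int64(451), np.int64(131), np.int64(130)), (246, np.int64(451), np.int64(132), np.int64(136)), (250, np.int64(451), np.int64(131), np.int64(139)), (254, np.int64(451), np.int64(132), np.int64(145)), (258, np.int64(451), np.int64(132), np.int64(149)), (262, np.int64(435), np.int64(147), np.int64(201))]
314 [(226, np.int64(452), np.int64(133), np.int64(10
[... 1345 characters left out ...]
137), np.int64(141)), (254, np.int64(455), np.int64(137), np.int64(145)), (258, np.int64(455), np.int64(136), np.int64(149)), (262, np.int64(455), np.int64(136), np.int64(154))]
330 [(226, np.int64(466), np.int64(134), np.int64(76)), (230, np.int64(468), np.int64(133), np.int64(75)), (234, np.int64(457), np.int64(139), np.int64(119)), (238, np.int64(457), np.int64(139), np.int64(126)), (242, np.int64(457), np.int64(139), np.int64(131)), (246, np.int64(457), np.int64(139), np.int64(135)), (250, np.int64(457), np.int64(139), np.int64(140)), (254, np.int64(457), np.int64(138), np.int64(144)), (258, np.int64(456), np.int64(138), np.int64(150)), (262, np.int64(438), np.int64(151), np.int64(201))]
```

The pads closed fully (gap 0), and depth puts the fingertips at about z 0.116, above the bar top at 0.106. That disagrees with a reported TCP of 0.088, so I'll check with the other cameras.

```bash
python3 - <<'E'
from bench import *
from h import *
import bench; print([x for x in dir(bench) if not x.startswith("__")]); s=state(); print(list(s.keys()), s["time"],s["ee_pos"])
d=get_image("scene"); np.savez("s1.npz",**d)
u,v=w2px(d,[.4617,.127,.1]).astype(int);print(u,v)
for z in (.07,.08,.106,.118,.16): print(z,w2px(d,[.4617,.127,z]))
cv2.imwrite("pics/s1.png",cv2.resize(d["frame"][v-60:v+40,u-65:u+65],None,fx=6,fy=6,interpolation=cv2.INTER_CUBIC))
print("crop org",u-65,v-60)
E
```

```text
['IKError', 'close', 'get_image', 'gripper_open', 'hold', 'inverse_kinematics', 'job_done', 'move_l', 'move_to', 'movej', 'state', 'tcp_to_tips']
['time', 'joint_pos', 'dq', 'joint_torque', 'ee_pos', 'ee_rot', 'ft_force', 'moment', 'finger_gap'] 7.1333 [0.46170702 0.12700324 0.08802682]
354 181
0.07 [354.18770844 188.80633917]
0.08 [354.35818662 186.32469665]
0.106 [354.811237   179.72966435]
0.118 [355.025257   176.61418564]
0.16 [355.80004109 165.33569135]
crop org 289 121
```

View pics/s1.png

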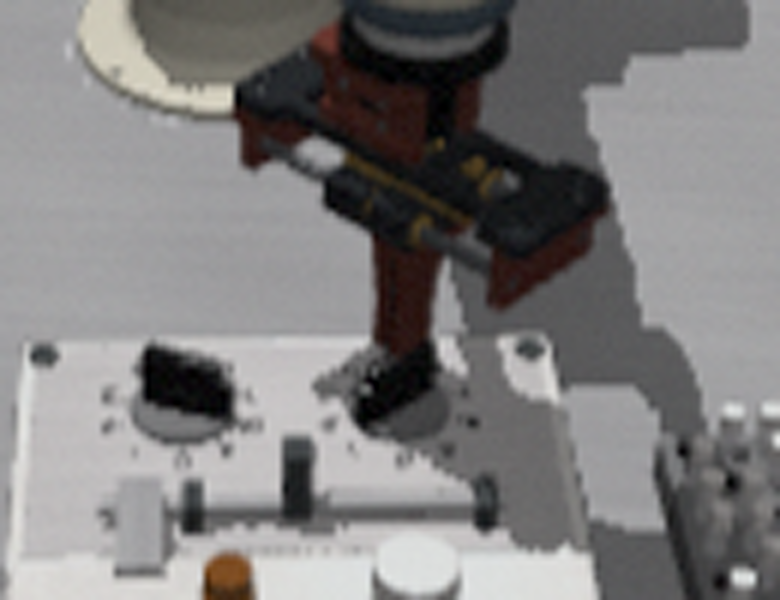

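```bash
python3 - <<'E'
import bench; print(bench.tcp_to_tips)
try: print(bench.tcp_to_tips())
except Exception as e: print(e)
E
python3 - <<'E'
import sys; sys.path.insert(0,'.')
from h import *
d=np.load("s1.npz")
for v in range(160,186,2): print(v,[tuple(np.round(depthw(d,u,v)*1000).astype(int).tolist()) for u in (352,356,360)])
E
```

```text
0.008
'float' object is not callable
160 [(496, 115, 203), (504, 126, 210), (502, 137, 210)]
162 [(467, 116, 175), (504, 127, 203), (476, 138, 184)]
164 [(467, 116, 168), (477, 127, 177), (472, 139, 173)]
166 [(466, 116, 160), (474, 128, 167), (468, 139, 163)]
168 [(465, 117, 152), (477, 128, 162), (467, 140, 155)]
170 [(466, 117, 146), (477, 128, 155), (464, 140, 145)]
172 [(468, 117, 140), (1322, 123, 816), (462, 141, 137)]
174 [(467, 118, 131), (475, 129, 138), (460, 141, 128)]
176 [(469, 118, 125), (475, 130, 131), (460, 142, 120)]
178 [(468, 118, 117), (475, 130, 123), (455, 142, 108)]
180 [(465, 119, 107), (462, 131, 106), (455, 143, 101)]
182 [(473, 119, 106), (467, 131, 102), (453, 143, 91)]
184 [(479, 120, 103), (470, 131, 97), (458, 144, 87)]
```

```bash
python3 - <<'E'
from h import *
d=np.load("scene0.npz")
for z in (.188,.22,.25): print(w2px(d,[.222,.557,z]))
a=d["depth"];pts=[]
K=d["camera_matrix"];V=d["view"]
vv,uu=np.mgrid[0:400,0:640];z=a
q=np.stack([(uu-K[0,2])/K[0,0]*z,-(vv-K[1,2])/K[1,1]*z,-z],-1)
w=(q-V[:3,3])@V[:3,:3]
m=(a>0)&(np.hypot(w[...,0]-.222,w[...,1]-.557)<.075)&(w[...,2]>.05)
print(np.histogram(w[m][:,2],bins=np.arange(.05,.45,.01)))
d=np.load("s1.npz");z=d["depth"];q=np.stack([(uu-K[0,2])/K[0,0]*z,-(vv-K[1,2])/K[1,1]*z,-z],-1);w=(q-V[:3,3])@V[:3,:3]
m=(z>0)&(np.hypot(w[...,0]-.4617,w[...,1]-.127)<.1)&(w[...,2]>.112)
print(np.histogram(w[m][:,2],bins=np.arange(.112,.35,.01)))
E
```

```text
[493.61991839 120.47840324]
[496.7539608  111.53029727]
[499.80046706 102.83211861]
(array([  0,   0,   0,   0,   0,   1,   2,   2,   3,   2,   3,   2,   2,
         6,  22,  23,  23,  36,  42,  45,  41,  96,  76,  46,  50,  13,
       133, 153, 135, 334,  90,  71,  73,  47, 104, 139,  70, 122, 109]), array([0.05, 0.06, 0.07, 0.08, 0.09, 0.1 , 0.11, 0.12, 0.13, 0.14, 0.15,
       0.16, 0.17, 0.18, 0.19, 0.2 , 0.21, 0.22, 0.23, 0.24, 0.25, 0.26,
       0.27, 0.28, 0.29, 0.3 , 0.31, 0.32, 0.33, 0.34, 0.35, 0.36, 0.37,
       0.38, 0.39, 0.4 , 0.41, 0.42, 0.43, 0.44]))
(array([ 24,  26,  24,  22,  25,  32,  27,   3,  42, 153, 223, 138, 536,
       100,  75,  44,  34,  73, 142,  44, 101,  90, 121]), array([0.112, 0.122, 0.132, 0.142, 0.152, 0.162, 0.172, 0.182, 0.192,
       0.202, 0.212, 0.222, 0.232, 0.242, 0.252, 0.262, 0.272, 0.282,
       0.292, 0.302, 0.312, 0.322, 0.332, 0.342]))
```

At the start, with the gripper open, the tips matched the spec. I'll open here and compare finger heights open and closed.

```bash
python3 - <<'E'
from bench import *
from h import *
gripper_open(); s=state(); print(s["time"],s["ee_pos"],s["finger_gap"],s["ft_force"])
for n in("scene","wrist"):
    d=get_image(n); np.savez(n[0]+"4.npz",**d)
    if n=="wrist": cv2.imwrite("pics/w4.png",cv2.resize(d["frame"],None,fx=1.25,fy=1.25))
    else: cv2.imwrite("pics/s4.png",cv2.resize(d["frame"][121:221,289:419],None,fx=6,fy=6,interpolation=cv2.INTER_CUBIC))
E
```

```text
8.5583 [0.46168034 0.12697486 0.08799471] 0.08793710968027536 [ 0.26093548 -0.12654445 -0.50928672]
```

View pics/s4.png

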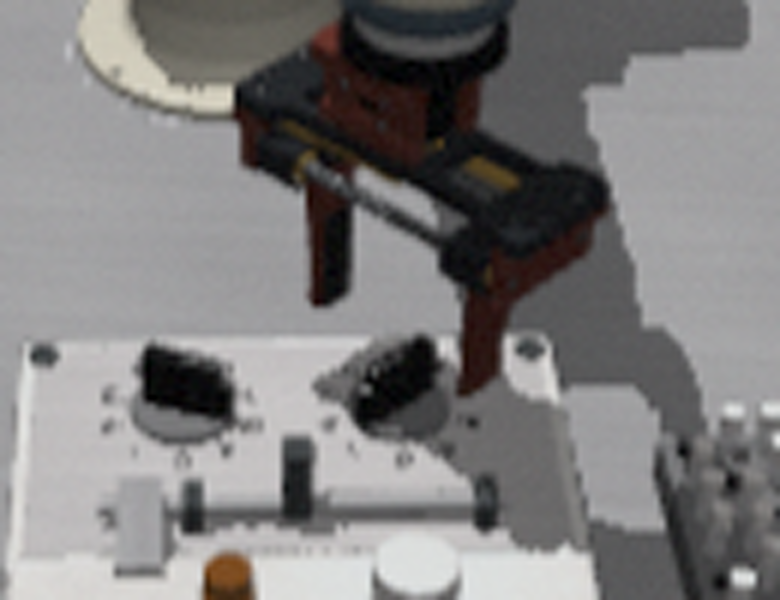

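View pics/w4.png

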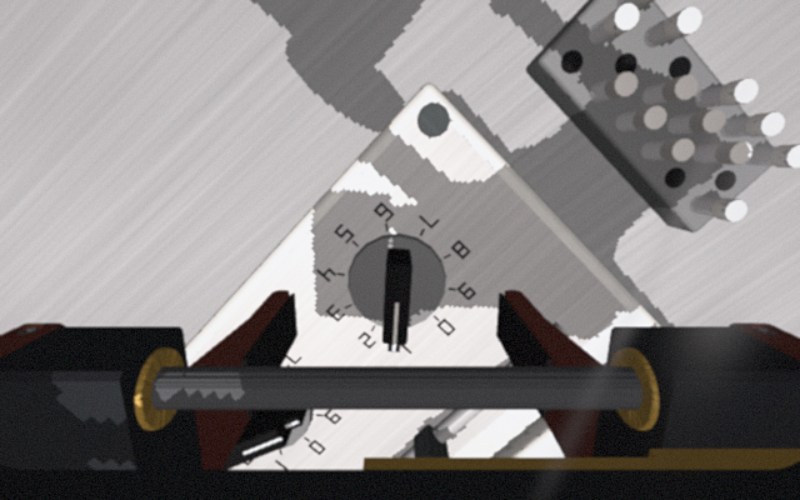

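Open or closed, the tips show at z ≈ 0.116 for a TCP of 0.088. I'll check how this offset holds at other poses before going lower.

```bash
python3 - <<'E'
from h import *
def cloud(d):
    K=d["camera_matrix"];V=d["view"];z=d["depth"];vv,uu=np.mgrid[0:400,0:640]
    q=np.stack([(uu-K[0,2])/K[0,0]*z,-(vv-K[1,2])/K[1,1]*z,-z],-1)
    return (q-V[:3,3])@V[:3,:3], q
for n,ee in (("w1",[.46,.07,.33]),("w2",[.49,.075,.25]),("w4",[.4617,.127,.088])):
    d=np.load(n+".npz");w,q=cloud(d);V=d["view"];c=-V[:3,:3].T@V[:3,3]
    print(n,"cam-ee",c-ee)
    # finger tip: left finger region columns 215-240 rows 228-245
    for v in range(228,262,4): print(v,[tuple(np.round(q[v,u]*1000).astype(int).tolist()) for u in (225,232)],np.round(w[v,225]-ee,3))
d=np.load("s4.npz");w,q=cloud(d)
for v in range(166,176,1): print(v,[tuple(np.round(w[v,u]*1000).astype(int).tolist()) for u in (342,344)])
for v in range(178,190,1): print(v,[tuple(np.round(w[v,u]*1000).astype(int).tolist()) for u in (367,369)])
E
```

```text
w1 cam-ee [-0.06751857 -0.00567607  0.1885607 ]
228 [(-157, -40, -545), (-126, -34, -473)] [ 0.12  -0.147 -0.329]
232 [(-49, -14, -170), (-126, -40, -473)] [-0.007 -0.05   0.028]
236 [(-47, -16, -163), (-45, -17, -168)] [-0.007 -0.048  0.034]
240 [(-46, -18, -159), (-44, -18, -163)] [-0.007 -0.046  0.039]
244 [(-45, -19, -157), (-44, -20, -165)] [-0.006 -0.046  0.041]
248 [(-44, -21, -153), (-44, -22, -164)] [-0.006 -0.045  0.045]
252 [(-44, -22, -151), (-44, -24, -164)] [-0.004 -0.044  0.048]
256 [(-43, -24, -150), (-44, -26, -163)] [-0.003 -0.044  0.049]
260 [(-44, -26, -152), (-44, -28, -163)] [-0.    -0.044  0.048]
w2 cam-ee [-0.06760463 -0.00754718  0.18942551]
228 [(-112, -28, -388), (-104, -28, -388)] [ 0.068 -0.105 -0.179]
232 [(-49, -14, -169), (-104, -33, -390)] [-0.006 -0.05   0.029]
236 [(-48, -16, -165), (-45, -17, -169)] [-0.006 -0.049  0.034]
240 [(-46, -18, -159), (-44, -18, -164)] [-0.006 -0.047  0.04 ]
244 [(-45, -19, -155), (-44, -20, -164)] [-0.006 -0.046  0.044]
248 [(-44, -21, -152), (-44, -22, -164)] [-0.005 -0.045  0.047]
252 [(-44, -22, -152), (-44, -24, -165
[... 890 characters left out ...]
69 [(444, 87, 130), (440, 93, 127)]
170 [(440, 87, 123), (438, 93, 122)]
171 [(439, 87, 118), (290, 88, 1)]
172 [(299, 81, 3), (298, 88, 3)]
173 [(306, 82, 4), (301, 88, 1)]
174 [(312, 82, 5), (307, 89, 2)]
175 [(315, 82, 3), (310, 89, -1)]
178 [(504, 161, 150), (500, 166, 147)]
179 [(505, 161, 147), (499, 167, 142)]
180 [(501, 161, 140), (499, 167, 139)]
181 [(504, 161, 139), (499, 167, 135)]
182 [(504, 162, 135), (496, 168, 129)]
183 [(503, 162, 131), (496, 168, 125)]
184 [(504, 162, 128), (497, 168, 123)]
185 [(505, 163, 125), (442, 172, 72)]
186 [(502, 163, 119), (446, 172, 72)]
187 [(452, 166, 72), (452, 172, 73)]
188 [(458, 166, 73), (455, 172, 71)]
189 [(461, 166, 72), (461, 172, 73)]
```

Both cameras agree over three poses: the tips are about 28 mm behind the reported TCP, not 8 mm ahead of it. I'll trust the measurement and go 35 mm lower in two steps, checking force.

```bash
python3 - <<'E'
from bench import *
from h import *
for z in (.065,.054):
    move_l([.4617,.127,z],.08); s=state();print(s["time"],s["ft_force"],s["ee_pos"])
d=get_image("wrist"); np.savez("w5.npz",**d)
for v in range(228,248,4): print(v,depthw(d,225,v))
close(); hold(.15); s=state();print(s["time"],s["ft_force"],s["moment"],s["ee_pos"],s["finger_gap"])
E
```

```text
9.0917 [-0.09468682  0.70857672  0.22169767] [0.46109241 0.12689024 0.0639437 ]
9.375 [-0.46350678  0.20313128 -0.23964422] [0.46125807 0.12690354 0.05326016]
228 [0.42045221 0.09259547 0.06993895]
232 [0.42135295 0.09605867 0.08106801]
236 [0.42248852 0.09726785 0.08696454]
240 [0.4235313  0.09849524 0.09268071]
244 [0.42486906 0.09797768 0.09462327]
10.7333 [-1.11545138  0.11438916 -0.25397044] [-0.00271139  0.18087469 -0.03557442] [0.46161864 0.12704385 0.05396878] 0.011781956793730123
```

Gap is 11.8 mm, so the bar is held. Now turning the left dial slowly and watching the moment.

```bash
cat > turn.py <<'E'
from bench import *
from h import *
def turn(c,z,yaw0,a0,sgn,coarse_to,fine_to,lim=.16,step=.015,cst=.06):
    q=np.array(inverse_kinematics([*c,z],quat(yaw0))); q0=q[5]
    s=state(); print("ik-act",np.round(q-s["joint_pos"],4))
    a=a0; log=[]; base=None
    def go(da):
        nonlocal a
        a+=sgn*da; q[5]=q0+(a-a0); movej(q); s=state()
        r=[s["time"],a,a0+s["joint_pos"][5]-q0,sgn*s["moment"][2],*s["ft_force"]]
        log.append(r); print("%.2f cmd %.3f act %.3f m %.3f F %.1f %.1f %.1f"%tuple(r)); return r
    while sgn*(coarse_to-a)>cst/2:
        r=go(cst)
        if r[3]>.3: print("coarse stop"); return a,log
    med=np.median([l[3] for l in log]); print("friction",med)
    n=0
    while sgn*(fine_to-a)>0:
        r=go(step)
        n=n+1 if r[3]>med+lim*.6 else 0
        if r[3]>med+lim or n>=2: print("STOP"); break
    return a,log
E
python3 - <<'E'
from turn import *
p=np.load("box.npy");a0=1.27*.6283;yaw=p[2]-a0+np.pi/2
turn([.4617,.127],.054,yaw,a0,1,1.50,2.21)
E
```

```text
ik-act [-0.0001  0.     -0.0001 -0.0001 -0.0001  0.    ]
10.98 cmd 0.858 act 0.856 m 0.016 F -0.9 0.7 1.1
11.23 cmd 0.918 act 0.916 m -0.054 F -1.2 0.2 0.5
11.48 cmd 0.978 act 0.975 m 0.007 F -1.1 0.5 1.0
11.73 cmd 1.038 act 1.035 m 0.043 F -2.7 0.6 1.9
11.98 cmd 1.098 act 1.095 m 0.037 F -3.0 0.2 1.6
12.23 cmd 1.158 act 1.155 m 0.043 F -3.3 0.2 2.9
12.48 cmd 1.218 act 1.215 m -0.070 F -6.3 -0.2 2.3
12.73 cmd 1.278 act 1.275 m -0.004 F -5.6 -0.7 2.6
12.98 cmd 1.338 act 1.335 m 0.035 F -5.1 0.6 2.8
13.23 cmd 1.398 act 1.395 m -0.035 F -5.6 0.2 2.6
13.48 cmd 1.458 act 1.455 m -0.022 F -5.5 0.4 2.2
13.73 cmd 1.518 act 1.515 m 0.074 F -6.9 -0.2 2.9
friction 0.011236955614681412
13.98 cmd 1.533 act 1.529 m 0.113 F -5.7 0.5 2.6
14.23 cmd 1.548 act 1.544 m 0.043 F -5.7 -0.7 3.3
14.48 cmd 1.563 act 1.559 m 0.038 F -5.8 -0.2 3.1
14.73 cmd 1.578 act 1.574 m 0.021 F -6.4 -1.1 3.3
14.98 cmd 1.593 act 1.589 m 0.019 F -5.2 -0.5 2.9
15.23 cmd 1.608 act 1.604 m 0.051 F -5.2 0.5 3.0
15.48 cmd 1.623 act 1.619 m 0.012 F -5.8 -0.2 3.3
15.73 cmd 1.638 act 1.634 m 0.083 F -5.9 0.2 3.9
15.98 cmd 1.653 act 
[... 423 characters left out ...]
3.1
18.23 cmd 1.788 act 1.784 m 0.086 F -5.7 0.6 2.7
18.48 cmd 1.803 act 1.799 m 0.070 F -6.4 0.5 3.2
18.73 cmd 1.818 act 1.814 m 0.067 F -6.0 -0.3 3.9
18.98 cmd 1.833 act 1.829 m 0.051 F -6.9 0.4 2.9
19.23 cmd 1.848 act 1.844 m 0.050 F -6.0 0.3 3.4
19.48 cmd 1.863 act 1.859 m 0.084 F -6.7 0.4 2.5
19.73 cmd 1.878 act 1.874 m 0.120 F -6.3 0.4 3.8
19.98 cmd 1.893 act 1.889 m 0.059 F -6.9 0.6 3.3
20.23 cmd 1.908 act 1.904 m 0.073 F -5.1 -0.1 3.4
20.48 cmd 1.923 act 1.919 m 0.068 F -6.4 -0.3 2.5
20.73 cmd 1.938 act 1.934 m 0.067 F -6.2 -0.2 2.6
20.98 cmd 1.953 act 1.949 m 0.033 F -6.2 -0.6 3.0
21.23 cmd 1.968 act 1.964 m 0.112 F -5.5 -0.1 3.4
21.48 cmd 1.983 act 1.979 m 0.113 F -5.2 0.0 3.0
STOP
```

Those last two readings were noise on a friction baseline set too low; real friction is about 0.065. There is no stop yet, so the gate must be on the far side, at 2.005–2.185. Continuing with the corrected baseline.

```bash
sed -i 's/def turn(c,z,yaw0,a0,sgn,coarse_to,fine_to,lim=.16,/def turn(c,z,yaw0,a0,sgn,coarse_to,fine_to,lim=.15,med=.065,/; s/    med=np.median.*$//' turn.py
python3 - <<'E'
from turn import *
p=np.load("box.npy");a0=1.27*.6283+79*.015+0; a0=1.983
a_true=1.27*.6283+12*.06+31*.015; print(a_true); a0=a_true
yaw=p[2]-a0+np.pi/2
turn([.4617,.127],.054,yaw,a0,1,a0,2.24)
E
```

```text
1.9829409999999998
ik-act [-0.      0.0001 -0.0002 -0.0001 -0.0012  0.0036]
21.73 cmd 1.998 act 1.994 m 0.063 F -5.5 0.5 2.5
21.98 cmd 2.013 act 2.009 m 0.071 F -5.1 0.1 2.7
22.23 cmd 2.028 act 2.024 m 0.107 F -5.9 -0.9 3.5
22.48 cmd 2.043 act 2.039 m 0.058 F -6.8 0.2 3.1
22.73 cmd 2.058 act 2.054 m 0.001 F -5.7 0.3 2.3
22.98 cmd 2.073 act 2.070 m -0.086 F -6.7 -0.5 4.0
23.23 cmd 2.088 act 2.085 m -0.113 F -5.6 0.9 3.6
23.48 cmd 2.103 act 2.100 m -0.102 F -6.2 -0.7 2.9
23.73 cmd 2.118 act 2.115 m -0.099 F -6.9 0.1 3.4
23.98 cmd 2.133 act 2.130 m -0.042 F -6.7 0.1 3.9
24.23 cmd 2.148 act 2.145 m -0.055 F -6.0 -0.3 3.3
24.48 cmd 2.163 act 2.160 m -0.031 F -7.3 -0.2 3.2
24.73 cmd 2.178 act 2.175 m 0.003 F -7.2 0.2 3.7
24.98 cmd 2.193 act 2.190 m -0.044 F -6.4 0.1 3.6
25.23 cmd 2.208 act 2.204 m -0.004 F -7.0 0.1 3.4
25.48 cmd 2.223 act 2.219 m 0.073 F -7.4 -0.2 3.3
25.73 cmd 2.238 act 2.234 m 0.102 F -7.4 -0.4 3.2
25.98 cmd 2.253 act 2.249 m 0.185 F -6.3 -0.4 4.0
```

The catch's pull came at about 2.07 and the resistance rose at about 2.25, so the left dial is caught. I'll ease back to unload it, release, then lift and look.

```bash
python3 - <<'E'
from turn import *
p=np.load("box.npy");a=2.215
q=np.array(inverse_kinematics([.4617,.127,.054],quat(p[2]-a+np.pi/2))); movej(q); s=state(); print(s["time"],s["moment"])
gripper_open()
move_l([.4617,.127,.11],.15)
d=get_image("wrist"); np.savez("w6.npz",**d)
print(state()["time"],state()["ee_pos"])
c=overlay(d,p,2.15,8.13*.6283,4); u,v=w2px(d,[.4617,.127,.08]).astype(int)
print(u,v); x0=max(u-95,0);y0=max(v-70,0)
cv2.imwrite("pics/w6.png",c[y0*4:(y0+140)*4,x0*4:(x0+190)*4]); 
cv2.imwrite("pics/w6r.png",cv2.resize(d["frame"],None,fx=1.25,fy=1.25))
E
```

```text
26.2333 [-0.01672364  1.31092421  0.07316147]
28.0417 [0.46126938 0.1269202  0.10888872]
316 220
```

View pics/w6.png

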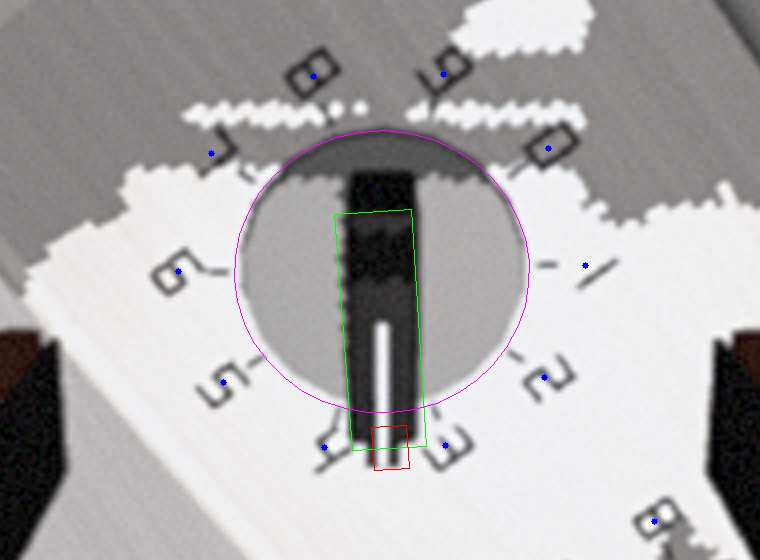

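View pics/w6r.png

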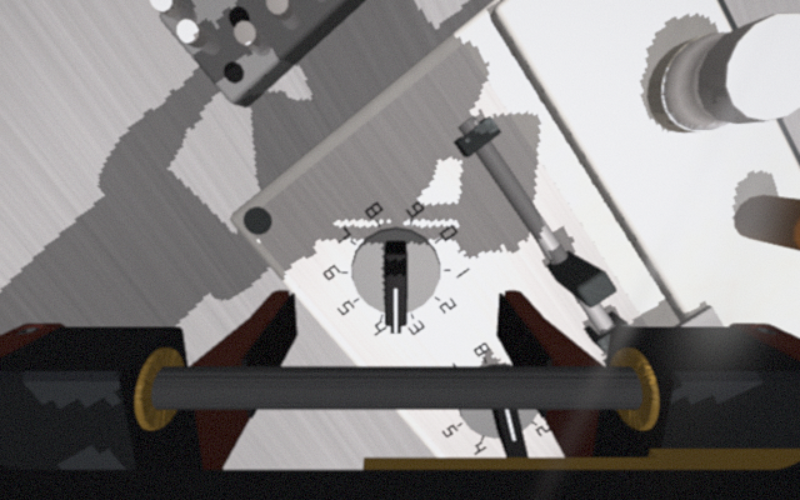

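The left nose sits midway between 3 and 4, at about 2.20 rad, inside the 2.255 limit. Next is the right dial.

```bash
python3 - <<'E'
from turn import *
p=np.load("box.npy");a0=8.13*.6283;yaw=p[2]-a0+np.pi/2; yaw=(yaw+np.pi)%(2*np.pi)-np.pi
# choose jaw branch near q6~0.3
yaw=yaw if abs(yaw)<np.pi/2 else yaw-np.sign(yaw)*np.pi
c=[.4732,.0177]; print(yaw,inverse_kinematics([*c,.11],quat(yaw)))
move_to([*c,.11],quat(yaw)); move_l([*c,.054],.12,quat(yaw)); s=state(); print(s["time"],s["ft_force"])
d=get_image("wrist"); cv2.imwrite("pics/w7.png",cv2.resize(d["frame"][120:320,160:480],None,fx=2.5,fy=2.5))
E
```

```text
-0.28559214643228614 [-3.44753784e-02 -2.54092914e-01  1.70868510e+00 -4.44089210e-16
  1.68700046e+00  2.51116768e-01]
29.1917 [-0.11754951  0.84715475  0.28021323]
```

View pics/w7.png

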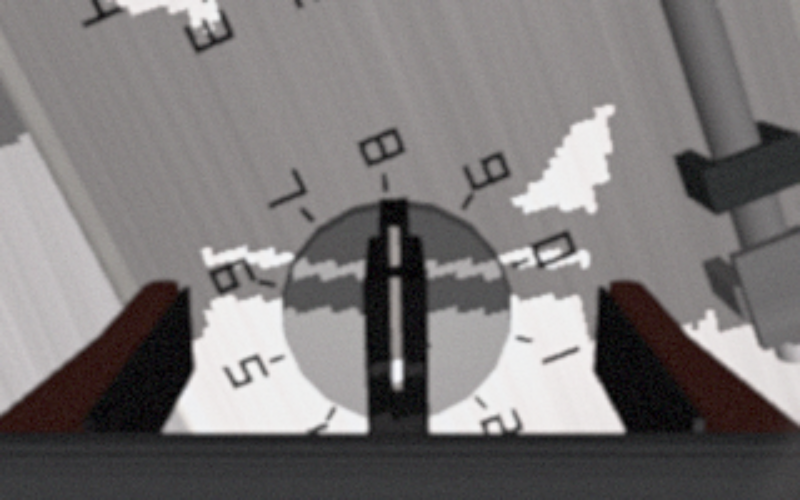

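The right bar is aligned and centred between the fingers, nose at 8. Gripping and turning it counter-clockwise.

```bash
python3 - <<'E'
from turn import *
p=np.load("box.npy");a0=8.13*.6283;yaw=p[2]-a0+np.pi/2+np.pi
close(); s=state(); print(s["time"],s["finger_gap"],s["ft_force"],s["moment"])
if s["finger_gap"]>.009: turn([.4732,.0177],.054,yaw,a0,-1,4.73,4.04,lim=.14,cst=.08)
E
```

```text
30.3917 0.011596806878221193 [ 3.88931401 -0.75964199 -1.72711544] [-0.25278241 -0.47857362  0.02136265]
ik-act [ 0.0001 -0.0002  0.0002  0.0003  0.0012 -0.    ]
30.64 cmd 5.028 act 5.030 m 0.028 F 5.5 -2.5 -2.3
30.89 cmd 4.948 act 4.950 m -0.052 F 6.0 -1.9 -2.7
31.14 cmd 4.868 act 4.870 m -0.046 F 6.2 -1.0 -3.5
31.39 cmd 4.788 act 4.790 m -0.148 F 6.0 -1.2 -3.0
31.64 cmd 4.708 act 4.710 m -0.017 F 5.5 -2.0 -2.9
31.89 cmd 4.693 act 4.696 m 0.051 F 6.4 -1.1 -3.6
32.14 cmd 4.678 act 4.681 m 0.100 F 6.3 0.2 -2.7
32.39 cmd 4.663 act 4.665 m -0.020 F 6.2 -1.1 -3.4
32.64 cmd 4.648 act 4.650 m -0.080 F 6.6 -2.6 -3.4
32.89 cmd 4.633 act 4.635 m -0.099 F 6.7 -0.7 -3.4
33.14 cmd 4.618 act 4.620 m -0.095 F 5.5 -2.3 -2.7
33.39 cmd 4.603 act 4.605 m -0.140 F 6.1 -1.3 -2.5
33.64 cmd 4.588 act 4.590 m -0.056 F 6.6 -1.7 -3.2
33.89 cmd 4.573 act 4.575 m -0.068 F 6.0 -0.5 -3.6
34.14 cmd 4.558 act 4.560 m -0.053 F 5.9 -1.2 -3.7
34.39 cmd 4.543 act 4.545 m -0.055 F 6.7 -1.3 -3.4
34.64 cmd 4.528 act 4.530 m -0.027 F 6.1 -0.3 -3.4
34.89 cmd 4.513 act 4.515 m -0.091 F 6.4 -1.2 -3.3
35.14 cmd 4.498 act 4.500 m 0.034 F 5.5 -0.3 -2.9
35.39 cmd 4.483 act 4.486 m 0.048 F 6.9 -1.3 -3.8
35.64 cmd 4.468 act 4.471 m 0.114 F 6.4 -1.3 -3.4
35.89 cmd 4.453 act 4.456 m 0.155 F 7.1 -1.4 -3.6
36.14 cmd 4.438 act 4.441 m 0.246 F 7.4 -2.0 -4.0
STOP
```

Same signature here: pull from about 4.65, stop at about 4.45. I'll unload, release and move to the bolt grip.

```bash
python3 - <<'E'
from turn import *
p=np.load("box.npy");a=4.485
c=[.4732,.0177]
q=np.array(inverse_kinematics([*c,.054],quat(p[2]-a+np.pi*1.5))); movej(q); s=state(); print(s["time"],s["moment"])
gripper_open(); move_l([*c,.13],.15)
b=tr(p,[.003,.0005])[0]; y=p[2]+np.pi/2; print(b)
move_to([*b,.13],quat(y))
d=get_image("wrist"); np.savez("w8.npz",**d); print(state()["time"])
c=overlay(d,p,2.2,4.48,2); cv2.imwrite("pics/w8.png",c[100:700,240:1040])
E
```

```text
36.3917 [-0.24524489 -1.00960421 -0.11091406]
[0.54455263 0.08135303]
39.4583
```

View pics/w8.png

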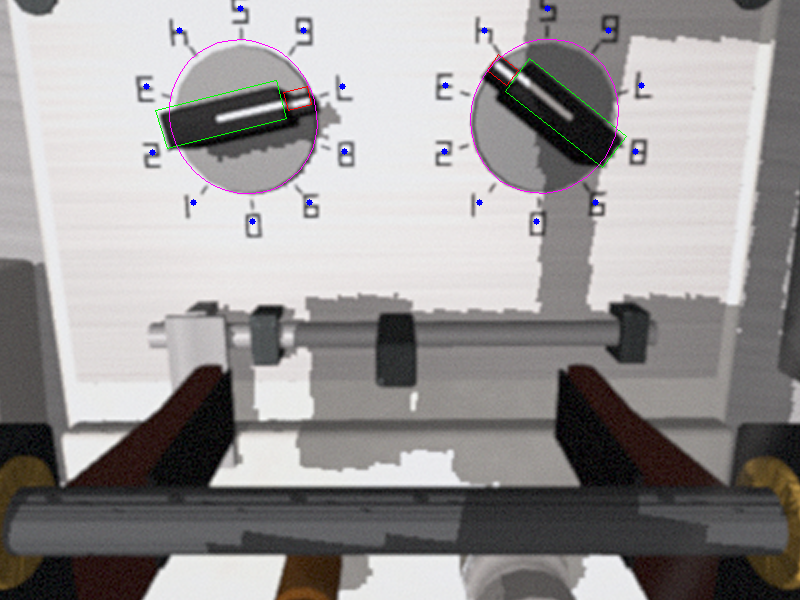

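Both noses stay put after release: left at about 2.2, right just above 7. The post's top face is at crop (396,364). I'll check its position and go down to pinch it.

```bash
python3 - <<'E'
from turn import *
p=np.load("box.npy"); d=np.load("w8.npz")
for v in (343,364,385): print(px2w(d,(240+396)/2,(100+v)/2,.118))
for v in (222,228,232,236,240,244): print(v,depthw(d,318,v))
w=px2w(d,318,232,.118); b=tr([0,0,-p[2]],w[:2]-p[:2])[0]; print("box",b)
if abs(b[0]-.003)<.006 and abs(b[1])<.004:
    c=w[:2]; move_l([*c,.066],.12); s=state(); print(s["time"],s["ft_force"])
    close(); s=state(); print(s["time"],s["finger_gap"],s["ft_force"],s["moment"],c); np.save("post.npy",c)
E
```

```text
[0.53905048 0.0810116  0.118     ]
[0.54628132 0.08180354 0.118     ]
[0.55363783 0.08260924 0.118     ]
222 [0.53966597 0.08108091 0.11712276]
228 [0.54378934 0.08153242 0.11716709]
232 [0.54622385 0.08179688 0.11816575]
236 [0.54895338 0.08209549 0.11832004]
240 [0.55194638 0.0824244  0.11780869]
244 [0.57372464 0.08491548 0.06906434]
box [0.00476772 0.00075784]
40.1417 [-0.58352157  0.14176735  0.38384416]
41.2667 0.013792384476996267 [-0.27349356 -0.00977504 -0.27750841] [0.03395364 0.01848095 0.0887664 ] [0.54628132 0.08180354]
```

```bash
python3 - <<'E'
from turn import *
p=np.load("box.npy");c=np.load("post.npy");e=np.array([-np.sin(p[2]),np.cos(p[2])])
t=0
for st in [.0015]*4+[.004]*6+[.002]*4:
    t+=st; move_l([*(c+e*t),.066],.03); s=state(); f=s["ft_force"][:2]@e; tr_=(s["ee_pos"][:2]-c)@e
    print("%.2f cmd %.1f act %.1f F %.1f"%(s["time"],t*1e3,tr_*1e3,f), np.round(s["ft_force"],1))
    if f<-12: print("held"); break
E
```

```text
41.52 cmd 1.5 act 1.1 F -3.1 [ 0.6 -3.  -0.2]
41.77 cmd 3.0 act 2.9 F -3.2 [ 0.3 -3.2 -0.9]
42.02 cmd 4.5 act 4.6 F -2.5 [-0.2 -2.6 -0.1]
42.27 cmd 6.0 act 6.2 F -2.6 [ 0.2 -2.6 -0.6]
42.55 cmd 10.0 act 10.5 F -1.2 [-0.6 -1.3  0.2]
42.83 cmd 14.0 act 14.5 F -1.0 [-0.9 -1.1 -0.2]
43.12 cmd 18.0 act 18.4 F -0.9 [-1.3 -1.1  0.7]
43.40 cmd 22.0 act 22.4 F -1.5 [-1.6 -1.7 -0.4]
43.68 cmd 26.0 act 26.4 F -1.5 [-1.2 -1.6  0.5]
43.97 cmd 30.0 act 30.4 F -1.1 [-2.6 -1.4  0.6]
44.22 cmd 32.0 act 32.2 F -2.5 [-3.9 -3.   0.7]
44.47 cmd 34.0 act 34.1 F -2.4 [-4.5 -2.9  1. ]
44.72 cmd 36.0 act 35.1 F -4.7 [-3.1 -5.   1.8]
44.97 cmd 38.0 act 35.0 F -11.8 [ -3.7 -12.3   0.9]
```

The bolt moved freely to a dead stop at 35 mm. I'll unload it, let go, retreat straight up and verify.

```bash
python3 - <<'E'
from turn import *
p=np.load("box.npy");c=np.load("post.npy");e=np.array([-np.sin(p[2]),np.cos(p[2])])
w=c+e*.035
move_l([*w,.066],.03); print(state()["ft_force"])
gripper_open(); move_l([*w,.13],.15); move_l([w[0]-.02,w[1]-.02,.22],.2)
d=get_image("wrist"); np.savez("w9.npz",**d); s=state();print(s["time"],s["ft_force"])
o=overlay(d,p,2.2,4.5,2); cv2.imwrite("pics/w9.png",o[100:700,240:1040])
d=get_image("scene"); cv2.imwrite("pics/s9.png",cv2.resize(d["frame"][100:260,230:480],None,fx=3.2,fy=3.2))
E
```

```text
[-4.02172135 -3.62947646  1.47968932]
47.675 [-0.63264722 -0.37308678 -0.23587071]
```

View pics/w9.png

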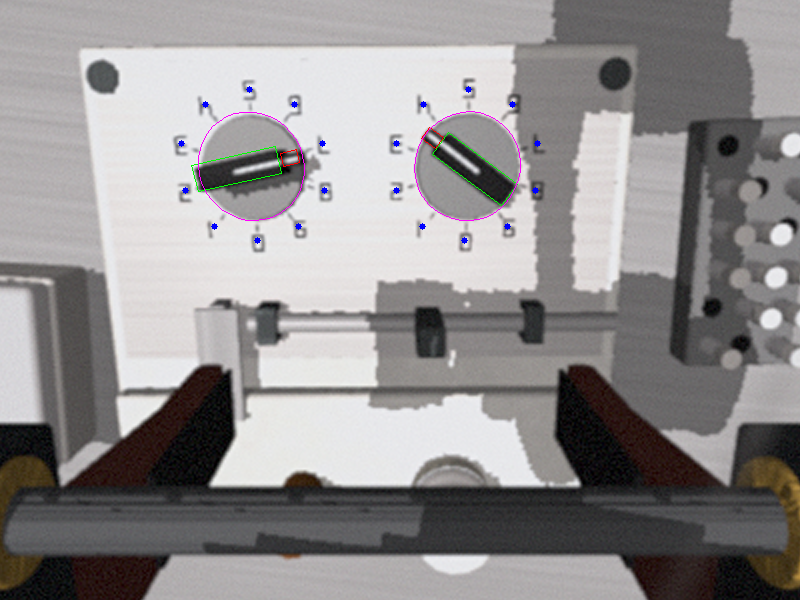

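View pics/s9.png

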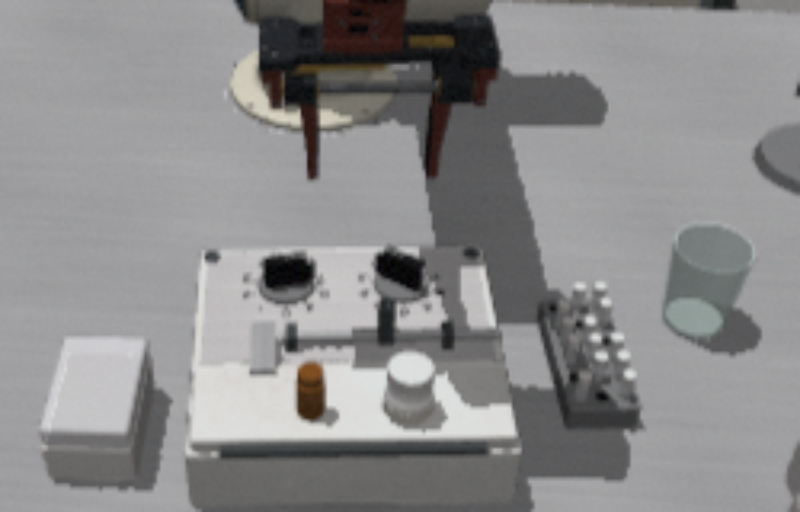

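The post stands by the left guide at crop (430,330), and the bolt end is out of the eye. Dials and bystanders are in place and the gripper is clear, so I'm handing in.

```bash
python3 - <<'E'
from bench import *
print(state()["time"]); print(job_done())
E
```

```text
47.725
the job is handed in; nothing more can be done
None
```

The box is unlocked and I handed the job in at 47.7 s; no verdict was reported.

- **Left dial:** I turned it clockwise from about 1.3. The catch's pull came near 2.07 rad and the stop near 2.23 rad. It now rests at about 2.2 rad, which is inside the 2.255 limit by only about 0.05 rad.
- **Right dial:** I turned it counter-clockwise from about 8.1. The pull came near 4.65 rad and the stop near 4.45 rad. It now rests at about 4.5 rad.
- **Strain on the dials:** The highest wrist moment was about 0.25 N m, against the damage level of about 0.4 N m. I eased each dial back before letting go.
- **Bolt:** It slid to its dead stop at 35 mm with about 3 N. The force reached 12 N at the stop, after which I eased off and released it.
- **Last pictures:** They show the bolt out of the eye, both noses where I left them, the neighbouring things in view unmoved and the gripper clear. The reagent bottle and most of the spray bottle were outside these last pictures; the arm did not go near either.

**What disagreed or went wrong:**
- **Fingertip position:** Both the wrist and scene cameras showed the fingertips about 28 mm behind the reported TCP, while the task says they are 8 mm ahead of it. Because of that, my first grip on the left knob closed on air above it. I went by the measured value after that.
- **False stop:** One stop on the left dial was sensor noise against a friction baseline I had set too low. I corrected the baseline and carried on.

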